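# Lay the bench tools out by length

## Task

Clear the two chisels and the two screwdrivers off the saw table onto the plywood tool rest on the bench; lay one tool lengthwise along each black strip, in order of length: the longest on the strip beside the red end block, then the next longest, down to the shortest beside the white end block. Lay each one straight along the middle of its strip, with the middle of its length at the white cross line; handles may point either way.

Things in the scene. Friction and masses are not known exactly. Their poses are not given: they have to be found in the camera images.
- long_chisel: Longest tool: chisel, reddish-brown wooden handle, flat steel blade; 230 x 25 mm, lying flat. Origin: underside, mid length; y axis along it, handle to +y, z up; handle starts roughly towards the robot. Round handle 25 mm wide, 24 mm high, from y = 5 to +115 mm; the blade is 18 mm wide. Grasp across the handle at about y = +20 mm, near its balance point, fingertips 5 mm above its support
- short_chisel: Second longest tool: chisel, pale wooden handle, flat steel blade; 200 x 25 mm, lying flat. Origin: underside, mid length; y axis along it, handle to +y, z up; handle starts roughly towards the robot. Round handle 25 mm wide, 24 mm high, from y = 0 to +100 mm; the blade is 18 mm wide. Grasp across the handle at about y = +15 mm, near its balance point, fingertips 5 mm above its support
- brown_driver: Third longest tool: screwdriver with a brown wooden handle, thin steel shaft; 165 x 25 mm, lying flat. Origin: underside, mid length; y axis along it, handle to +y, z up; handle starts roughly towards the robot. Round handle 25 mm wide, 24 mm high, from y = -2 to +82 mm; the shaft is 7 mm thick. Grasp across the handle at about y = +15 mm, near its balance point, fingertips 5 mm above its support
- red_driver: Shortest tool: screwdriver with a red plastic handle, thin steel shaft; 130 x 20 mm, lying flat. Origin: underside, mid length; y axis along it, handle to +y, z up; handle starts roughly towards the robot. Round handle 20 mm wide, 19 mm high, from y = -5 to +65 mm; the shaft is 7 mm thick. Grasp across the handle at about y = +15 mm, near its balance point, fingertips 5 mm above its support
- tool_rest: Fixed plywood board 270 (x) x 280 (y) mm on battens on the bench, its top 30 mm above the origin, which is the centre of the underside. Four flush black strips, 240 (x) x 30 mm, have their centre lines at y = +84, +28, -28 and -84 mm; a white cross line 3 mm wide marks the middle of each at x = 0. The board is flat between the end blocks
- red_stop: Red painted end block fixed on the tool rest, 160 (x) by 18 (y) by 22 mm high, origin at the centre of its underside; it stands at one end of the row of strips (y = +129 or -129 mm in the tool rest's frame, which end changes). The strip next to it is for the longest tool
- white_stop: White painted end block fixed on the tool rest, same size, at the other end of the row. The strip next to it is for the shortest tool

How it is judged:
At the end, for the whole second after the job is handed in: Longest to shortest from the red to the white block, each tool lies on the tool rest on its own strip: its middle within 15 mm of the strip's centre line and within 25 mm of the cross line, its length within 0.15 rad of the strip, at rest (x of long_chisel in the frame of tool_rest between -0.025 and 0.025 m and z of each of long_chisel, short_chisel, brown_driver, red_driver in the frame of tool_rest below 0.058 m and angle between the y axis of each of long_chisel, short_chisel, brown_driver, red_driver and the x axis of tool_rest, either way round below 0.15 rad and linear speed of each of long_chisel, short_chisel, brown_driver, red_driver below 0.02 m/s and angular speed of each of long_chisel, short_chisel, brown_driver, red_driver below 0.2 rad/s and x of short_chisel in the frame of tool_rest between -0.025 and 0.025 m and x of brown_driver in the frame of tool_rest between -0.025 and 0.025 m and x of red_driver in the frame of tool_rest between -0.025 and 0.025 m and ((y of red_stop in the frame of tool_rest above 0 m and y of long_chisel in the frame of tool_rest between 0.069 and 0.099 m and y of short_chisel in the frame of tool_rest between 0.013 and 0.043 m and y of brown_driver in the frame of tool_rest between -0.043 and -0.013 m and y of red_driver in the frame of tool_rest between -0.099 and -0.069 m) or (y of red_stop in the frame of tool_rest below 0 m and y of long_chisel in the frame of tool_rest between -0.099 and -0.069 m and y of short_chisel in the frame of tool_rest between -0.043 and -0.013 m and y of brown_driver in the frame of tool_rest between 0.013 and 0.043 m and y of red_driver in the frame of tool_rest between 0.069 and 0.099 m))); the robot touches nothing.
It also fails if it takes over 112 s, if anything falls off the work surface, if the arm or the gripper's body presses on something with over 40 N, if the wrist force passes 120 N, or if a joint passes its speed limit or range.

## Robot

A 7-joint arm with a two-finger parallel gripper is mounted at the origin on a cart in front of the work surface, level with it; the furniture and walls round the work are solid. World frame = base frame: x ahead of the robot, y to its left, z up, the work surface at z = 0. Lengths are in m, angles in rad, forces in N, time in s.
With the tool pointing down it reaches from about 0.4 to 0.85 m from the base axis. Payload 4.5 kg.
Tool frame: the origin (TCP) lies midway between the tips of the shut fingers; the grasp point (between the pads) lies 19 mm behind it; z points along the fingers, y is the line along which they close (so a half turn about z gives the same grasp; the last joint's range is limited). The gripper opens to 88 mm and grips with 3 to 60 N. Pads are 18 mm wide; open, the fingers measure 123 mm over their backs; the gripper's body (75 mm by 187 mm) begins 45 mm behind the grasp point.
Start: joints at [-1.233, 0.689, -0.195, 1.565, 0.157, 0.902, -0.215], TCP at [0.187, 0.596, 0.239] pointing down, gripper open.
Joint ranges: [-3.01, 3.01], [-0.46, 2.08], [-1.47, 1.51], [0.13, 2.56], [-1, 4.14], [0.04, 2.09], [-2.66, 2.66]. Speed limits (rad/s): [2.57, 2.57, 3.14, 3.14, 3.14, 3.14, 3.14].

## Interface

Orientations are given as a unit quaternion [x, y, z, w].
In Python, from plant import * gives the robot as it stands.
- The arm moves only by the tool send_rows, never from a script. Its argument "targets" is a list of rows, each a list of 2 entries, a list of its own where there are three numbers: the shift along the tool's x, y, z in units of 0.3 m (1.0 is 0.3 m), then the turn, a rotation vector about the tool's x, y, z in units of pi rad (1.0 is pi rad). A call has 1 to 12 rows; each row is the pose to reach, as a shift and turn from the pose commanded when the call began, along the tool's axes at that moment, turning the shorter way round; what a row does not reach only later rows make up. A row lasts 1/8 s, in which the tool goes at most 62.5 mm and 10.7 degrees, less where a joint would pass 70% of its speed; a pose out of reach is approached as far as the arm can. A call with a number of a shift or a turn outside -1 to 1 is refused whole. A call with a gripper value outside its range is refused whole. "fingers" is the opening, from 0 (shut) to 1 (fully open), set as the call begins (left out, the last holds). The fingers move at their own pace and stop on an object; "newtons" is the grip in N (left out, the last holds). Time passes only in rows, so rows that repeat a pose let the fingers close. It gives the time, the measured TCP pose, the force, the opening and the grip force at its end, in the units of the state.
- get_state(): the state, without advancing time (a new reading comes with each control period).
- snapshot(name): name is "scene" or "top" or "wrist"; returns a dict with "img" (384x512x3 uint8, blue, green, red), "fx", "fy", "cx", "cy" (pixels), "cam_to_world" (4x4, takes a point from camera to world coordinates); the wrist camera has in their place "T_tool_cam" (4x4, takes a point from camera to tool coordinates, whose origin is the TCP and whose axes are the flange's). Camera axes: x right, y down, z forward; pixel columns grow to the right and rows downward; lengths in m; the calibration is good to about 2 mm. A picture is of the moment at which its call begins: read the wrist's pose just before it. There is no depth.
- finish_job(): hands the job in; it is judged then, once.
The state is a dict: "clock": time; "q": joint angles; "qd": joint speeds; "joint_torque": joint torques, N m; "tool_pos": TCP position; "eef_rot": TCP orientation; "contact_force": force on the tool from outside, world axes, zero at the start; "moment": the same for the moment, N m; "opening": opening from 0.0 (shut) to 1.0 (fully open); "finger_force": force on a finger pad.
Only numpy, scipy, OpenCV 4.12 (cv2) and the standard library are available. Lean on these libraries where they do the work, as an engineer would, in place of code of your own. Each camera call takes 0.05 s, during which the arm holds its last target. There are 200 camera calls.

## Working session

There is one attempt and no reset: what is moved stays moved. The work goes in short steps, Python scripts to look and compute and a tool call to move; the robot and the scene stay as the last step left them, time stands still between calls to the robot, and variables do not carry over. Pictures are saved under pics/ and viewed, at most 14 in all, crops included, and the job is handed in when it is done.

Besides the shell and the picture viewer there is one more tool, called after "Request:" as name(argument=value, ...), one argument or row to a line, values as JSON. send_rows: Moves the arm, as the interface text tells. Its arguments: {"type":"object","properties":{"targets":{"type":"array"},"fingers":{"type":"number"},"newtons":{"type":"number"}},"required":["targets"]}

```bash
mkdir -p pics; python3 - <<'E'
from plant import *
import cv2
print(get_state())
for n in("top","scene"):
    s=snapshot(n);cv2.imwrite(f"pics/{n}0.png",s["img"]);print(n,s["fx"],s["fy"],s["cx"],s["cy"],s["cam_to_world"])
E
```

```text
{'clock': 0.0, 'q': array([-1.23319947,  0.68996106, -0.19449506,  1.56634431,  0.15730692,
        0.90251941, -0.21511411]), 'qd': array([-3.68650747e-04,  1.01243963e-03, -3.44559276e-04,  2.05219518e-04,
       -7.37698742e-05,  1.21179365e-04,  5.85461297e-04]), 'joint_torque': array([ 2.47464804e-04, -5.27551782e+01, -1.26680709e+00, -1.53431046e+01,
       -5.25758718e-02,  6.51512368e-03,  1.72191712e-04]), 'tool_pos': array([0.18683569, 0.59575159, 0.2379238 ]), 'eef_rot': array([ 1.51285246e-01,  9.88489720e-01, -9.18418681e-04, -6.14195026e-05]), 'contact_force': array([-0.4153444 , -0.42990674,  0.09517853]), 'moment': array([ 0.02649299, -0.024492  ,  0.02147798]), 'finger_force': 0.0, 'opening': 1.000318577603987}
top 403.88524506931174 403.88524506931174 249.6720213031412 199.95950030146312 [[-0.02041948 -0.98547532  0.16858657  0.33507105]
 [-0.99978894  0.02050883 -0.00121137 -0.03254686]
 [-0.00226374 -0.16857572 -0.98568611  1.20515168]
 [ 0.          0.          0.          1.        ]]
scene 391.0378431765239 391.0378431765239 255.0779286591419 188.04917764095669 [[ 8.92781507e-01 -1.81992513e-01  4.12092109e-01 -6.72330441e-02]
 [-4.50489802e-01 -3.61375922e-01  8.16373923e-01 -1.17371092e+00]
 [ 3.46224124e-04 -9.14486833e-01 -4.04615511e-01  5.98277903e-01]
 [ 0.00000000e+00  0.00000000e+00  0.00000000e+00  1.00000000e+00]]
```

View pics/top0.png

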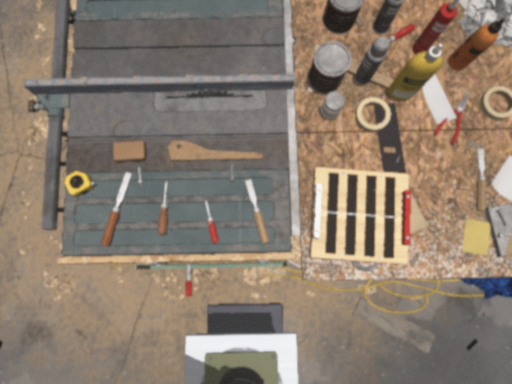

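View pics/scene0.png

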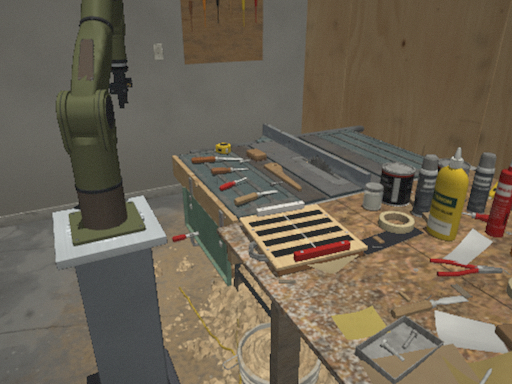

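Top view: tools left to right are long chisel (126,175)-(107,243), brown driver (165,182)-(163,234), red driver (208,201)-(214,242) and short chisel (250,180)-(265,242). The rest is at about (362,215), with the white block on the left (317,210) and the red block on the right (406,217). The scene view shows the same layout. Next I'll take enlarged crops for accurate points and check the table height.

```bash
python3 - <<'E'
import cv2,numpy as np
t=cv2.imread("pics/top0.png");s=cv2.imread("pics/scene0.png")
a=cv2.resize(t[165:270,90:290],None,fx=4,fy=4,interpolation=cv2.INTER_CUBIC)
b=cv2.resize(s[145:275,180:370],None,fx=4.2,fy=4.2,interpolation=cv2.INTER_CUBIC)
cv2.imwrite("pics/ta.png",a);cv2.imwrite("pics/sb.png",b[:600,:800])
E
```

```text
(no output)
```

View pics/ta.png

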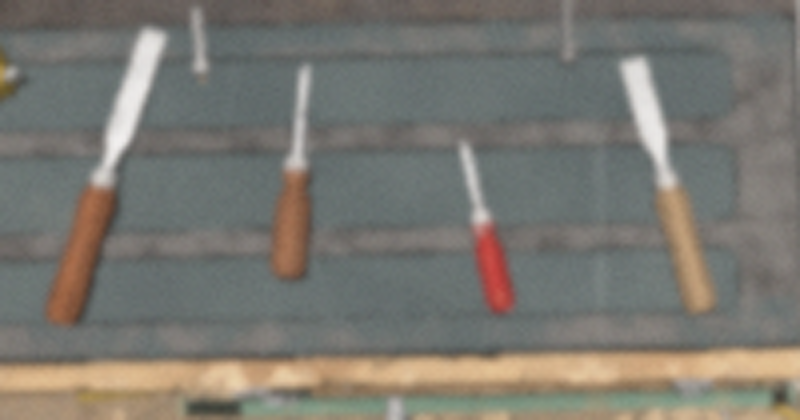

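View pics/sb.png

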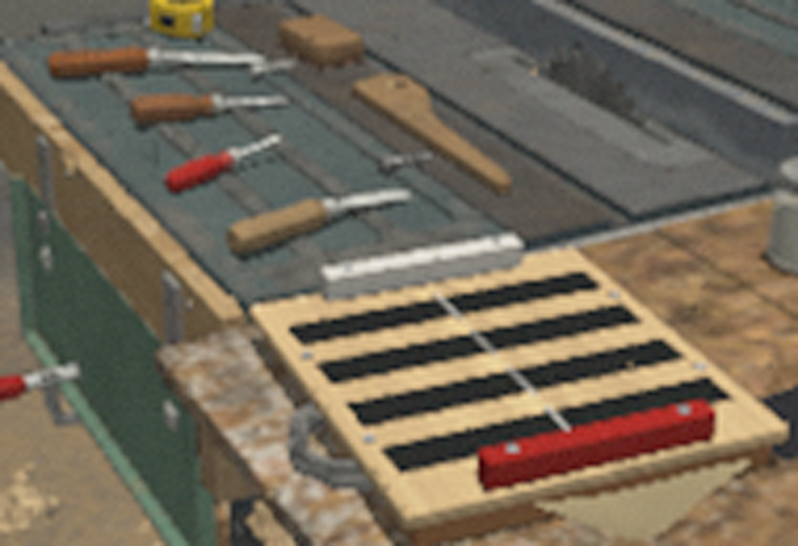

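The crops give clear handle ends and tips in both views, with the white cross line at the middle of the strips. I'll triangulate for the height, then segment on planes.

```bash
cat > h.py <<'E'
import cv2,numpy as np
from scipy.spatial.transform import Rotation as R
def ray(px,c,T):
    px=np.atleast_2d(px).astype(float)
    d=np.c_[(px[:,0]-c[2])/c[0],(px[:,1]-c[3])/c[1],np.ones(len(px))]@T[:3,:3].T
    return T[:3,3],d
def plane(px,c,T,z):
    o,d=ray(px,c,T); return (o+d*((z-o[2])/d[:,2])[:,None])[:,:2]
def tri(o1,d1,o2,d2):
    A=np.c_[d1,-d2];k=np.linalg.lstsq(A,o2-o1,rcond=None)[0]
    p,q=o1+k[0]*d1,o2+k[1]*d2; return (p+q)/2,np.linalg.norm(p-q)
def cal(s): return (s["fx"],s["fy"],s["cx"],s["cy"])
def axis(mask):
    "centre line ends of a blob, by its min area rectangle, from the largest contour"
    c=max(cv2.findContours(mask,cv2.RETR_EXTERNAL,cv2.CHAIN_APPROX_NONE)[0],key=cv2.contourArea)
    b=cv2.boxPoints(cv2.minAreaRect(c))
    if np.linalg.norm(b[0]-b[1])>np.linalg.norm(b[1]-b[2]): b=np.roll(b,1,0)
    return np.array([(b[0]+b[1])/2,(b[2]+b[3])/2]),cv2.contourArea(c)
E
python3 - <<'E'
from plant import *
from h import *
np.set_printoptions(precision=4,suppress=True)
s,t=snapshot("scene"),snapshot("top")
T={"long":[(152,32),(64,322),(262,62),(52,66)],"brown":[(306,68),(290,277),(287,99),(134,107)],"red":[(463,143),(501,310),(280,138),(170,183)],"short":[(634,60),(704,310),(409,193),(232,238)]}
for n,p in T.items():
    p=np.array(p,float); a=p[:2]/4+[90,165]; b=p[2:]/4.2+[180,145]
    for i in(0,1):
        o1,d1=ray(a[i],cal(t),t["cam_to_world"]);o2,d2=ray(b[i],cal(s),s["cam_to_world"])
        print(n,i,*tri(o1,d1[0],o2,d2[0]))
    for z in(0.012,):
        q=plane(a,cal(t),t["cam_to_world"],z);v=q[1]-q[0];print("  plane",z,q.ravel(),q.mean(0),np.linalg.norm(v),np.degrees(np.arctan2(v[1],v[0])))
# board: strips
im=cv2.resize(t["img"][160:270,305:420],None,fx=6,fy=6,interpolation=cv2.INTER_CUBIC)
cv2.imwrite("pics/board.png",im)
g=(cv2.cvtColor(im,cv2.COLOR_BGR2GRAY)<95).astype(np.uint8)
g=cv2.morphologyEx(g,cv2.MORPH_CLOSE,np.ones((25,7)))
for c in cv2.findContours(g,cv2.RETR_EXTERNAL,cv2.CHAIN_APPROX_NONE)[0]:
    if cv2.contourArea(c)<5000: continue
    m=np.zeros_like(g);cv2.drawContours(m,[c],-1,1,-1);e,A=axis(m)
    q=plane((e+.5)/6-.5+[305,160],cal(t),t["cam_to_world"],0.03);v=q[0]-q[1]
    print("strip",A,q.mean(0),np.linalg.norm(v),np.arctan2(v[1],v[0]))
E
```

```text
long 0 [0.6317 0.3367 0.0018] 0.0012314585136177763
long 1 [0.4131 0.3897 0.0156] 0.0028817236092460105
  plane 0.012 [0.6298 0.3333 0.412  0.3915] [0.5209 0.3624] 0.22539693842623282 165.05763419760288
brown 0 [0.6018 0.2172 0.0053] 0.001969580686579197
brown 1 [0.4414 0.2231 0.0228] 0.001306505151206568
  plane 0.012 [0.5994 0.2161 0.4417 0.2257] [0.5206 0.2209] 0.15799902559301304 176.52844429465097
red 0 [0.5379 0.097  0.0191] 0.0007140435753635347
red 1 [0.4154 0.0699 0.0086] 0.0020310712015316214
  plane 0.012 [0.5395 0.0976 0.4142 0.0699] [0.4768 0.0838] 0.12831347603192336 -167.52624302147214
short 0 [ 0.6023 -0.0316  0.002 ] 0.0007009009493879298
short 1 [ 0.4104 -0.0791  0.0203] 0.0004990875807404841
  plane 0.012 [ 0.6004 -0.0317  0.4111 -0.0795] [ 0.5058 -0.0556] 0.19522004100419643 -165.8409833593842
strip 22327.0 [ 0.4786 -0.4412] 0.2336182304528856 3.042955132411304
strip 22298.0 [ 0.4838 -0.3854] 0.23390142274110984 3.0479936110750234
strip 22179.5 [ 0.4892 -0.3299] 0.2331012512523476 3.0416698186526823
strip 22198.5 [ 0.4951 -0.2743] 0.23297666678497495 3.0426115423011497
strip 8818.5 [ 0.6312 -0.465 ] 0.07127182025586998 1.5497874799696714
```

View pics/board.png

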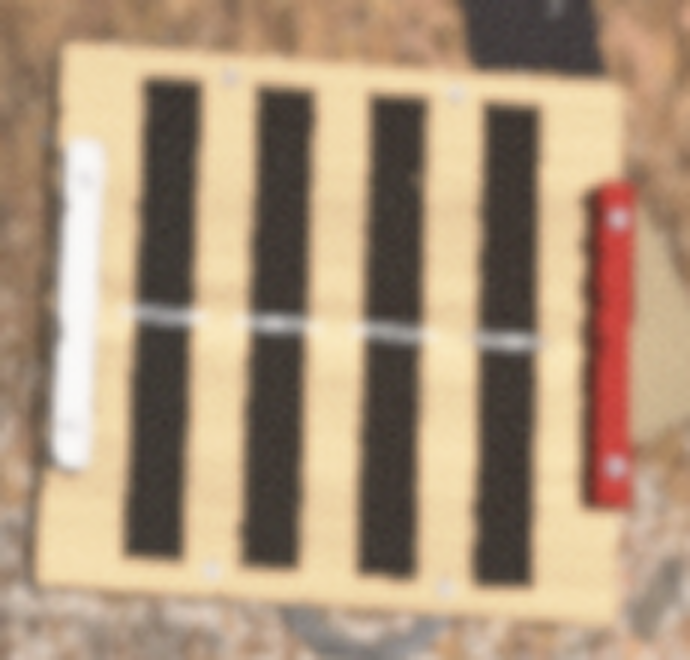

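The tools lie on z≈0, and the strips are 56 mm apart at −5.66°. The red block is at −y, so the long chisel goes on the far right strip. Here is the helper that works out the moves.

```bash
cat > go.py <<'E'
import sys
from plant import *
from h import *
P={"long":((.5016,.3676,165.06),(.4587,-.4375,174.34)),"short":((.4913,-.0593,-165.84),(.4689,-.3839,174.34)),
"brown":((.5056,.2218,176.53),(.4743,-.3284,174.34)),"red":((.4622,.0806,-167.53),(.4802,-.2728,174.34))}
def go(a,zs):
    "shift and turn from the pose now to each (x,y,z,yaw)"
    s=get_state();r0=R.from_quat(s["eef_rot"])
    for x,y,z,w in [(*a[:2],z,a[2]) for z in zs]:
        w=np.radians(w);r=R.from_matrix(np.array([[np.cos(w),np.sin(w),0],[np.sin(w),-np.cos(w),0],[0,0,-1]]))
        print(np.round(r0.inv().apply(np.array([x,y,z])-s["tool_pos"])/.3,3),np.round((r0.inv()*r).as_rotvec()/np.pi,4))
if __name__=="__main__": go(P[sys.argv[1]][int(sys.argv[2])],[float(v) for v in sys.argv[3:]])
E
python3 go.py long 0 .12 .005
```

```text
[-1.229 -0.412  0.395] [-0.0003  0.     -0.0137]
[-1.229 -0.412  0.778] [-0.0003  0.     -0.0137]
```

Request:
send_rows(
  targets=[
    [[-0.2,-0.07,0],[0,0,0]],
    [[-0.4,-0.14,0],[0,0,0]],
    [[-0.6,-0.21,0],[0,0,0]],
    [[-0.8,-0.28,0.1],[0,0,0]],
    [[-1,-0.35,0.2],[0,0,-0.0137]],
    [[-1,-0.412,0.3],[0,0,-0.0137]],
    [[-1,-0.412,0.395],[0,0,-0.0137]],
    [[-1,-0.412,0.395],[0,0,-0.0137]],
  ],
  fingers=1,
  newtons=25,
)

```text
clock: 1.2
tool_pos: [0.4353, 0.3874, 0.1184]
eef_rot: [0.13, 0.991, -0.002, -0.001]
contact_force: [-0.1, -0.4, -0.6]
opening: 0.996
finger_force: 0.0
```

```bash
python3 go.py long 0 .12 .005
```

```text
[-0.231 -0.007 -0.006] [-0.0012 -0.0007 -0.0001]
[-0.232 -0.005  0.378] [-0.0012 -0.0007 -0.0001]
```

Request:
send_rows(
  targets=[
    [[-0.12,-0.005,0],[0,0,0]],
    [[-0.23,-0.005,0],[0,0,0]],
    [[-0.231,-0.005,0],[0,0,0]],
    [[-0.232,-0.005,0.1],[0,0,0]],
    [[-0.232,-0.005,0.2],[0,0,0]],
    [[-0.232,-0.005,0.3],[0,0,0]],
    [[-0.232,-0.005,0.34],[0,0,0]],
    [[-0.232,-0.005,0.375],[0,0,0]],
    [[-0.232,-0.005,0.375],[0,0,0]],
    [[-0.232,-0.005,0.375],[0,0,0]],
  ],
)

```text
clock: 2.45
tool_pos: [0.5035, 0.3699, 0.0086]
eef_rot: [0.13, 0.992, 0.001, 0.0]
contact_force: [-0.4, -0.7, -0.1]
opening: 1.004
finger_force: 0.0
```

Request:
send_rows(
  targets=[
    [[0,0,0],[0,0,0]],
    [[0,0,0],[0,0,0]],
    [[0,0,0],[0,0,0]],
    [[0,0,0],[0,0,0]],
    [[0,0,0],[0,0,0]],
    [[0,0,0],[0,0,0]],
    [[0,0,0],[0,0,0]],
    [[0,0,0],[0,0,0]],
  ],
  fingers=0,
  newtons=25,
)

```text
clock: 3.45
tool_pos: [0.5032, 0.3694, 0.0077]
eef_rot: [0.13, 0.992, 0.0, 0.0]
contact_force: [-0.3, 0.9, -0.0]
opening: 0.279
finger_force: 25.0
```

Request:
send_rows(
  targets=[
    [[0,0,-0.05],[0,0,0]],
    [[0,0,-0.15],[0,0,0]],
    [[0,0,-0.3],[0,0,0]],
    [[0,0,-0.4],[0,0,0]],
    [[0,0,-0.4],[0,0,0]],
  ],
)

```text
clock: 4.08
tool_pos: [0.5046, 0.3705, 0.1309]
eef_rot: [0.13, 0.991, 0.002, 0.002]
contact_force: [0.7, -0.7, -2.1]
opening: 0.28
finger_force: 25.0
```

```bash
python3 go.py long 1 .14 .037; python3 - <<'E'
from plant import *
import cv2
cv2.imwrite("pics/w1.png",snapshot("wrist")["img"])
E
```

```text
[-0.548 -2.641 -0.041] [ 0.0015  0.0012 -0.0517]
[-0.546 -2.643  0.302] [ 0.0015  0.0012 -0.0517]
```

View pics/w1.png

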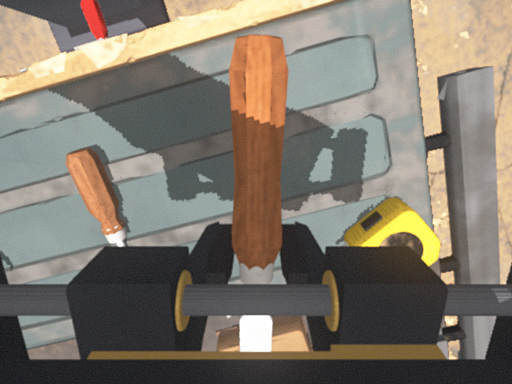

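The chisel is held straight: the wrist view shows the handle centred between the pads around (258,150). Carrying it across.

Request:
send_rows(
  targets=[
    [[-0.02,-0.1,0],[0,0,0]],
    [[-0.06,-0.28,-0.03],[0,0,0]],
    [[-0.1,-0.46,-0.04],[0,0,0]],
    [[-0.14,-0.64,-0.04],[0,0,0]],
    [[-0.18,-0.82,-0.04],[0,0,0]],
    [[-0.2,-1,-0.04],[0,0,0]],
  ],
)

```text
clock: 4.88
tool_pos: [0.4829, 0.0619, 0.1387]
eef_rot: [0.13, 0.991, -0.0, -0.001]
contact_force: [1.6, -0.8, -0.6]
opening: 0.278
finger_force: 25.0
```

Request:
send_rows(
  targets=[
    [[-0.04,-0.18,0],[0,0,0]],
    [[-0.08,-0.36,0],[0,0,0]],
    [[-0.12,-0.54,0],[0,0,0]],
    [[-0.16,-0.72,0],[0,0,0]],
    [[-0.18,-0.9,0],[0,0,0]],
    [[-0.2,-1,0],[0,0,0]],
    [[-0.2,-1,0],[0,0,0]],
  ],
)

```text
clock: 5.75
tool_pos: [0.4625, -0.2442, 0.1383]
eef_rot: [0.133, 0.991, -0.0, -0.001]
contact_force: [0.1, 0.4, -1.2]
opening: 0.274
finger_force: 25.0
```

```bash
python3 go.py long 1 .14 .0385
```

```text
[-0.158 -0.625 -0.005] [-0.0002 -0.0008 -0.0534]
[-0.158 -0.625  0.333] [-0.0002 -0.0008 -0.0534]
```

Request:
send_rows(
  targets=[
    [[-0.05,-0.2,0],[0,0,0]],
    [[-0.1,-0.4,0],[0,0,-0.0534]],
    [[-0.158,-0.55,0],[0,0,-0.0534]],
    [[-0.158,-0.625,0],[0,0,-0.0534]],
    [[-0.158,-0.625,0],[0,0,-0.0534]],
    [[-0.158,-0.625,0],[0,0,-0.0534]],
    [[-0.158,-0.625,0.1],[0,0,-0.0534]],
    [[-0.158,-0.625,0.18],[0,0,-0.0534]],
    [[-0.158,-0.625,0.22],[0,0,-0.0534]],
    [[-0.158,-0.625,0.22],[0,0,-0.0534]],
    [[-0.158,-0.625,0.22],[0,0,-0.0534]],
  ],
)

```text
clock: 7.12
tool_pos: [0.4628, -0.4345, 0.0746]
eef_rot: [0.046, 0.999, -0.0, 0.001]
contact_force: [0.5, -0.5, -0.8]
opening: 0.281
finger_force: 25.0
```

```bash
python3 go.py long 1 .0385
```

```text
[ 0.013 -0.011  0.12 ] [-0.0001  0.0005  0.0021]
```

Request:
send_rows(
  targets=[
    [[0.013,-0.008,0],[0,0,0]],
    [[0.013,-0.008,0.05],[0,0,0]],
    [[0.013,-0.008,0.09],[0,0,0]],
    [[0.013,-0.008,0.11],[0,0,0]],
    [[0.013,-0.008,0.12],[0,0,0]],
    [[0.013,-0.008,0.12],[0,0,0]],
    [[0.013,-0.008,0.12],[0,0,0]],
  ],
)

```text
clock: 8.0
tool_pos: [0.458, -0.4368, 0.038]
eef_rot: [0.046, 0.999, -0.0, 0.0]
contact_force: [-0.5, 0.7, -1.0]
opening: 0.28
finger_force: 25.0
```

Request:
send_rows(
  targets=[
    [[0,0,0.003],[0,0,0]],
    [[0,0,0.003],[0,0,0]],
    [[0,0,0.003],[0,0,0]],
    [[0,0,0.003],[0,0,0]],
  ],
  fingers=0.36,
)

```text
clock: 8.5
tool_pos: [0.4578, -0.4367, 0.0369]
eef_rot: [0.046, 0.999, -0.0, 0.0]
contact_force: [-0.1, 0.3, -0.7]
opening: 0.36
finger_force: 0.0
```

Request:
send_rows(
  targets=[
    [[0,0,-0.05],[0,0,0]],
    [[0,0,-0.15],[0,0,0]],
    [[0,0,-0.3],[0,0,0]],
    [[0,0.18,-0.35],[0,0,0]],
    [[0,0.36,-0.35],[0,0,0]],
    [[0,0.54,-0.35],[0,0,0]],
    [[0,0.72,-0.35],[0,0,0]],
    [[0,0.9,-0.35],[0,0,0]],
    [[0,1,-0.35],[0,0,0]],
    [[0,1,-0.35],[0,0,0]],
  ],
)

```text
clock: 9.75
tool_pos: [0.4866, -0.135, 0.143]
eef_rot: [0.044, 0.999, 0.001, 0.001]
contact_force: [0.7, -0.3, 0.4]
opening: 0.362
finger_force: 0.0
```

```bash
python3 go.py short 0 .13 .006;python3 - <<'E'
from plant import *
import cv2
cv2.imwrite("pics/t1.png",cv2.resize(snapshot("top")["img"][150:280,290:430],None,fx=4,fy=4))
E
```

```text
[0.006 0.253 0.044] [ 0.0003  0.0007 -0.1064]
[0.007 0.252 0.457] [ 0.0003  0.0007 -0.1064]
```

View pics/t1.png

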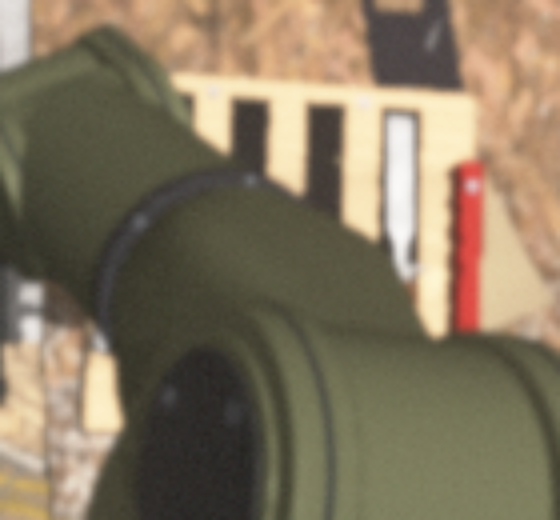

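The long chisel's blade lies along the strip beside the red block (about (400,190)). Next is the short chisel.

Request:
send_rows(
  targets=[
    [[0.006,0.15,0.04],[0,0,-0.05]],
    [[0.006,0.252,0.05],[0,0,-0.1064]],
    [[0.006,0.252,0.05],[0,0,-0.1064]],
    [[0.006,0.252,0.1],[0,0,-0.1064]],
    [[0.006,0.252,0.2],[0,0,-0.1064]],
    [[0.006,0.252,0.3],[0,0,-0.1064]],
    [[0.006,0.252,0.4],[0,0,-0.1064]],
    [[0.006,0.252,0.43],[0,0,-0.1064]],
    [[0.006,0.252,0.456],[0,0,-0.1064]],
    [[0.006,0.252,0.456],[0,0,-0.1064]],
    [[0.006,0.252,0.456],[0,0,-0.1064]],
  ],
  fingers=1,
)

```text
clock: 11.18
tool_pos: [0.4913, -0.0628, 0.0057]
eef_rot: [-0.12, 0.993, -0.0, 0.001]
contact_force: [-0.3, 0.3, -1.0]
opening: 1.002
finger_force: 0.0
```

Request:
send_rows(
  targets=[
    [[0,0,0],[0,0,0]],
    [[0,0,0],[0,0,0]],
    [[0,0,0],[0,0,0]],
    [[0,0,0],[0,0,0]],
    [[0,0,0],[0,0,0]],
    [[0,0,0],[0,0,0]],
    [[0,0,0],[0,0,0]],
    [[0,0,0],[0,0,0]],
  ],
  fingers=0,
)

```text
clock: 12.18
tool_pos: [0.4911, -0.0623, 0.0051]
eef_rot: [-0.12, 0.993, 0.0, 0.0]
contact_force: [-0.0, 0.4, 0.1]
opening: 0.288
finger_force: 24.6
```

Request:
send_rows(
  targets=[
    [[0,0,-0.05],[0,0,0]],
    [[0,0,-0.15],[0,0,0]],
    [[0,0,-0.3],[0,0,0]],
    [[0,0,-0.4],[0,0,0]],
    [[0,0,-0.42],[0,0,0]],
    [[0,0,-0.42],[0,0,0]],
  ],
)

```text
clock: 12.92
tool_pos: [0.4904, -0.063, 0.1304]
eef_rot: [-0.12, 0.993, -0.0, -0.0]
contact_force: [0.2, -1.1, -1.6]
opening: 0.286
finger_force: 24.6
```

```bash
python3 go.py short 1 .14 .08 .037
```

```text
[ 0.325 -1.022 -0.031] [-1.000e-04 -3.000e-04  1.081e-01]
[ 0.324 -1.022  0.169] [-1.000e-04 -3.000e-04  1.081e-01]
[ 0.324 -1.022  0.312] [-1.000e-04 -3.000e-04  1.081e-01]
```

Request:
send_rows(
  targets=[
    [[0.05,-0.15,-0.03],[0,0,0]],
    [[0.1,-0.32,-0.03],[0,0,0]],
    [[0.16,-0.5,-0.03],[0,0,0.05]],
    [[0.22,-0.68,-0.03],[0,0,0.108]],
    [[0.28,-0.86,-0.03],[0,0,0.108]],
    [[0.325,-1,-0.03],[0,0,0.108]],
    [[0.325,-1,-0.03],[0,0,0.108]],
    [[0.325,-1,0.07],[0,0,0.108]],
    [[0.325,-1,0.17],[0,0,0.108]],
    [[0.325,-1,0.19],[0,0,0.108]],
    [[0.325,-1,0.19],[0,0,0.108]],
    [[0.325,-1,0.19],[0,0,0.108]],
  ],
)

```text
clock: 14.42
tool_pos: [0.4686, -0.3771, 0.0748]
eef_rot: [0.049, 0.999, -0.0, 0.001]
contact_force: [-0.5, -0.9, -0.6]
opening: 0.287
finger_force: 24.6
```

```bash
python3 go.py short 1 .0365
```

```text
[-0.003 -0.022  0.128] [-0.0001  0.0004  0.0004]
```

Request:
send_rows(
  targets=[
    [[0,-0.022,0],[0,0,0]],
    [[0,-0.022,0.05],[0,0,0]],
    [[0,-0.022,0.09],[0,0,0]],
    [[0,-0.022,0.115],[0,0,0]],
    [[0,-0.022,0.127],[0,0,0]],
    [[0,-0.022,0.127],[0,0,0]],
    [[0,-0.022,0.127],[0,0,0]],
  ],
)

```text
clock: 15.3
tool_pos: [0.4674, -0.3838, 0.0361]
eef_rot: [0.049, 0.999, -0.0, 0.0]
contact_force: [-0.3, -1.4, -2.0]
opening: 0.284
finger_force: 24.6
```

Request:
send_rows(
  targets=[
    [[0,0,0],[0,0,0]],
    [[0,0,0],[0,0,0]],
    [[0,0,0],[0,0,0]],
    [[0,0,0],[0,0,0]],
  ],
  fingers=0.4,
)

```text
clock: 15.8
tool_pos: [0.4672, -0.3838, 0.036]
eef_rot: [0.049, 0.999, -0.0, 0.0]
contact_force: [-0.2, 0.2, -0.4]
opening: 0.396
finger_force: 0.0
```

Request:
send_rows(
  targets=[
    [[0,0,-0.05],[0,0,0]],
    [[0,0,-0.15],[0,0,0]],
    [[0,0,-0.3],[0,0,0]],
    [[0,0.18,-0.35],[0,0,0]],
    [[0,0.36,-0.35],[0,0,0]],
    [[0,0.54,-0.35],[0,0,0]],
    [[0,0.72,-0.35],[0,0,0]],
    [[0,0.9,-0.35],[0,0,0]],
    [[0,1,-0.35],[0,0,0]],
    [[0,1,-0.35],[0,0,0]],
  ],
)

```text
clock: 17.05
tool_pos: [0.4974, -0.0821, 0.142]
eef_rot: [0.046, 0.999, 0.001, 0.001]
contact_force: [0.5, -0.7, -0.2]
opening: 0.399
finger_force: 0.0
```

```bash
python3 go.py brown 0 .13 .006
```

```text
[0.066 1.011 0.042] [ 0.0005  0.0006 -0.0101]
[0.067 1.01  0.455] [ 0.0005  0.0006 -0.0101]
```

Request:
send_rows(
  targets=[
    [[0.01,0.18,0],[0,0,0]],
    [[0.02,0.36,0],[0,0,0]],
    [[0.04,0.54,0],[0,0,0]],
    [[0.05,0.72,0.03],[0,0,-0.01]],
    [[0.066,0.9,0.04],[0,0,-0.01]],
    [[0.066,1,0.04],[0,0,-0.01]],
    [[0.066,1,0.1],[0,0,-0.01]],
    [[0.066,1,0.2],[0,0,-0.01]],
    [[0.066,1,0.2],[0,0,-0.01]],
    [[0.066,1,0.2],[0,0,-0.01]],
  ],
  fingers=1,
)

```text
clock: 18.3
tool_pos: [0.5071, 0.2146, 0.0818]
eef_rot: [0.034, 0.999, 0.0, 0.001]
contact_force: [0.3, -0.7, 0.5]
opening: 1.001
finger_force: 0.0
```

```bash
python3 go.py brown 0 .006
```

```text
[0.007 0.024 0.253] [ 0.0001  0.0003 -0.0024]
```

Request:
send_rows(
  targets=[
    [[0.006,0.024,0.05],[0,0,0]],
    [[0.006,0.024,0.13],[0,0,0]],
    [[0.006,0.024,0.21],[0,0,0]],
    [[0.006,0.024,0.24],[0,0,0]],
    [[0.006,0.024,0.253],[0,0,0]],
    [[0.006,0.024,0.253],[0,0,0]],
    [[0.006,0.024,0.253],[0,0,0]],
  ],
)

```text
clock: 19.18
tool_pos: [0.5053, 0.2229, 0.0057]
eef_rot: [0.033, 0.999, 0.0, 0.001]
contact_force: [0.6, 0.3, -0.3]
opening: 1.003
finger_force: 0.0
```

Request:
send_rows(
  targets=[
    [[0,0,0],[0,0,0]],
    [[0,0,0],[0,0,0]],
    [[0,0,0],[0,0,0]],
    [[0,0,0],[0,0,0]],
    [[0,0,0],[0,0,0]],
    [[0,0,0],[0,0,0]],
    [[0,0,0],[0,0,0]],
    [[0,0,0],[0,0,0]],
  ],
  fingers=0,
)

```text
clock: 20.18
tool_pos: [0.5051, 0.2232, 0.0051]
eef_rot: [0.033, 0.999, 0.001, 0.0]
contact_force: [0.9, 0.1, 0.0]
opening: 0.267
finger_force: 24.9
```

Request:
send_rows(
  targets=[
    [[0,0,-0.05],[0,0,0]],
    [[0,0,-0.15],[0,0,0]],
    [[0,0,-0.3],[0,0,0]],
    [[0,0,-0.42],[0,0,0]],
    [[0,-0.18,-0.45],[0,0,0]],
    [[0.01,-0.36,-0.45],[0,0,0]],
    [[0.01,-0.54,-0.45],[0,0,0]],
    [[0.02,-0.72,-0.45],[0,0,0]],
    [[0.02,-0.9,-0.45],[0,0,0]],
    [[0.02,-1,-0.45],[0,0,0]],
    [[0.02,-1,-0.45],[0,0,0]],
  ],
)

```text
clock: 21.55
tool_pos: [0.4777, -0.0799, 0.1404]
eef_rot: [0.036, 0.999, -0.001, -0.001]
contact_force: [0.6, -0.1, -1.7]
opening: 0.263
finger_force: 24.9
```

```bash
python3 go.py brown 1 .14 .08
```

```text
[-0.049 -0.827  0.003] [-0.0008 -0.0003  0.0083]
[-0.049 -0.826  0.203] [-0.0008 -0.0003  0.0083]
```

Request:
send_rows(
  targets=[
    [[-0.01,-0.18,0],[0,0,0]],
    [[-0.02,-0.36,0],[0,0,0.008]],
    [[-0.03,-0.54,0],[0,0,0.008]],
    [[-0.049,-0.72,0],[0,0,0.008]],
    [[-0.049,-0.826,0],[0,0,0.008]],
    [[-0.049,-0.826,0],[0,0,0.008]],
    [[-0.049,-0.826,0.1],[0,0,0.008]],
    [[-0.049,-0.826,0.2],[0,0,0.008]],
    [[-0.049,-0.826,0.22],[0,0,0.008]],
    [[-0.049,-0.826,0.22],[0,0,0.008]],
    [[-0.049,-0.826,0.22],[0,0,0.008]],
  ],
)

```text
clock: 22.92
tool_pos: [0.4781, -0.3243, 0.0752]
eef_rot: [0.046, 0.999, -0.0, 0.001]
contact_force: [0.3, 0.9, -0.5]
opening: 0.266
finger_force: 24.9
```

```bash
python3 go.py brown 1 .0365
```

```text
[ 0.012 -0.015  0.129] [-0.0001  0.0006  0.0025]
```

Request:
send_rows(
  targets=[
    [[0.012,-0.015,0],[0,0,0]],
    [[0.012,-0.015,0.05],[0,0,0]],
    [[0.012,-0.015,0.09],[0,0,0]],
    [[0.012,-0.015,0.115],[0,0,0]],
    [[0.012,-0.015,0.128],[0,0,0]],
    [[0.012,-0.015,0.128],[0,0,0]],
    [[0.012,-0.015,0.128],[0,0,0]],
  ],
)

```text
clock: 23.8
tool_pos: [0.4734, -0.3287, 0.0357]
eef_rot: [0.046, 0.999, -0.0, 0.0]
contact_force: [-0.7, -0.1, -1.6]
opening: 0.261
finger_force: 24.9
```

Request:
send_rows(
  targets=[
    [[0,0,0],[0,0,0]],
    [[0,0,0],[0,0,0]],
    [[0,0,0],[0,0,0]],
    [[0,0,0],[0,0,0]],
  ],
  fingers=0.38,
)

```text
clock: 24.3
tool_pos: [0.4732, -0.3287, 0.0356]
eef_rot: [0.046, 0.999, 0.0, 0.0]
contact_force: [0.7, 0.1, -0.5]
opening: 0.382
finger_force: 0.0
```

Request:
send_rows(
  targets=[
    [[0,0,-0.05],[0,0,0]],
    [[0,0,-0.15],[0,0,0]],
    [[0,0,-0.3],[0,0,0]],
    [[0,0.18,-0.35],[0,0,0]],
    [[0,0.36,-0.35],[0,0,0]],
    [[0,0.54,-0.35],[0,0,0]],
    [[0,0.72,-0.35],[0,0,0]],
    [[0,0.9,-0.35],[0,0,0]],
    [[0,1,-0.35],[0,0,0]],
    [[0,1,-0.35],[0,0,0]],
  ],
)

```text
clock: 25.55
tool_pos: [0.5013, -0.0267, 0.1417]
eef_rot: [0.043, 0.999, 0.001, 0.001]
contact_force: [-0.1, -0.6, 0.4]
opening: 0.383
finger_force: 0.0
```

```bash
python3 go.py red 0 .13 .006
```

```text
[0.16  0.345 0.039] [ 0.0005  0.0007 -0.0967]
[0.161 0.344 0.453] [ 0.0005  0.0007 -0.0967]
```

Request:
send_rows(
  targets=[
    [[0.08,0.18,0.03],[0,0,-0.05]],
    [[0.16,0.3,0.04],[0,0,-0.0967]],
    [[0.16,0.344,0.04],[0,0,-0.0967]],
    [[0.16,0.344,0.1],[0,0,-0.0967]],
    [[0.16,0.344,0.2],[0,0,-0.0967]],
    [[0.16,0.344,0.2],[0,0,-0.0967]],
    [[0.16,0.344,0.2],[0,0,-0.0967]],
  ],
  fingers=1,
)

```text
clock: 26.42
tool_pos: [0.463, 0.0762, 0.0813]
eef_rot: [-0.105, 0.995, -0.0, 0.0]
contact_force: [-0.1, -0.0, -0.4]
opening: 0.999
finger_force: 0.0
```

```bash
python3 go.py red 0 .006
```

```text
[-0.     0.015  0.251] [-0.0002  0.0003 -0.0025]
```

Request:
send_rows(
  targets=[
    [[0,0.015,0.05],[0,0,-0.0025]],
    [[0,0.015,0.13],[0,0,-0.0025]],
    [[0,0.015,0.21],[0,0,-0.0025]],
    [[0,0.015,0.24],[0,0,-0.0025]],
    [[0,0.015,0.251],[0,0,-0.0025]],
    [[0,0.015,0.251],[0,0,-0.0025]],
    [[0,0.015,0.251],[0,0,-0.0025]],
  ],
)

```text
clock: 27.3
tool_pos: [0.4618, 0.0815, 0.006]
eef_rot: [-0.109, 0.994, 0.0, 0.001]
contact_force: [-0.6, -1.0, 0.3]
opening: 0.996
finger_force: 0.0
```

Request:
send_rows(
  targets=[
    [[0,0,0],[0,0,0]],
    [[0,0,0],[0,0,0]],
    [[0,0,0],[0,0,0]],
    [[0,0,0],[0,0,0]],
    [[0,0,0],[0,0,0]],
    [[0,0,0],[0,0,0]],
    [[0,0,0],[0,0,0]],
    [[0,0,0],[0,0,0]],
  ],
  fingers=0,
)

```text
clock: 28.3
tool_pos: [0.4612, 0.0816, 0.0053]
eef_rot: [-0.11, 0.994, 0.0, -0.0]
contact_force: [-0.4, 0.5, -0.7]
opening: 0.222
finger_force: 25.0
```

Request:
send_rows(
  targets=[
    [[0,0,-0.05],[0,0,0]],
    [[0,0,-0.15],[0,0,0]],
    [[0,0,-0.3],[0,0,0]],
    [[0,0,-0.42],[0,0,0]],
    [[0,0,-0.45],[0,0,0]],
    [[0,0,-0.45],[0,0,0]],
  ],
)

```text
clock: 29.05
tool_pos: [0.4613, 0.0812, 0.1401]
eef_rot: [-0.109, 0.994, -0.0, 0.0]
contact_force: [0.3, 0.2, -1.8]
opening: 0.224
finger_force: 25.0
```

```bash
python3 go.py red 1 .14 .08
```

```text
[ 1.950e-01 -1.166e+00  1.000e-03] [-0.000e+00  1.000e-04  1.013e-01]
[ 0.195 -1.166  0.201] [-0.000e+00  1.000e-04  1.013e-01]
```

Request:
send_rows(
  targets=[
    [[0.03,-0.15,0],[0,0,0]],
    [[0.06,-0.32,0],[0,0,0]],
    [[0.09,-0.5,0],[0,0,0.05]],
    [[0.12,-0.68,0],[0,0,0.1013]],
    [[0.15,-0.86,0],[0,0,0.1013]],
    [[0.195,-1,0],[0,0,0.1013]],
    [[0.195,-1,0],[0,0,0.1013]],
  ],
)

```text
clock: 29.92
tool_pos: [0.4672, -0.2285, 0.1379]
eef_rot: [0.053, 0.999, -0.001, -0.002]
contact_force: [-0.6, 1.3, -2.4]
opening: 0.224
finger_force: 25.0
```

Request:
send_rows(
  targets=[
    [[0.01,-0.1,0],[0,0,0]],
    [[0.03,-0.173,0],[0,0,0]],
    [[0.053,-0.173,0],[0,0,0]],
    [[0.053,-0.173,0.1],[0,0,0]],
    [[0.053,-0.173,0.2],[0,0,0]],
    [[0.053,-0.173,0.22],[0,0,0]],
    [[0.053,-0.173,0.22],[0,0,0]],
    [[0.053,-0.173,0.22],[0,0,0]],
  ],
)

```text
clock: 30.92
tool_pos: [0.4495, -0.2737, 0.0752]
eef_rot: [0.049, 0.999, -0.0, 0.001]
contact_force: [1.0, -0.1, -1.6]
opening: 0.222
finger_force: 25.0
```

```bash
python3 go.py red 1 .0365
```

```text
[-0.102  0.013  0.129] [-0.      0.0005  0.0003]
```

Request:
send_rows(
  targets=[
    [[-0.06,0.01,0],[0,0,0]],
    [[-0.102,0.01,0],[0,0,0]],
    [[-0.102,0.01,0],[0,0,0]],
    [[-0.102,0.01,0],[0,0,0]],
  ],
)

```text
clock: 31.42
tool_pos: [0.4787, -0.2742, 0.0743]
eef_rot: [0.049, 0.999, -0.0, -0.0]
contact_force: [-0.8, -0.7, -0.7]
opening: 0.221
finger_force: 25.0
```

```bash
python3 go.py red 1 .0365
```

```text
[-0.005  0.005  0.126] [-0.0001 -0.0003  0.    ]
```

Request:
send_rows(
  targets=[
    [[-0.005,0,0],[0,0,0]],
    [[-0.005,0,0.05],[0,0,0]],
    [[-0.005,0,0.09],[0,0,0]],
    [[-0.005,0,0.115],[0,0,0]],
    [[-0.005,0,0.126],[0,0,0]],
    [[-0.005,0,0.126],[0,0,0]],
    [[-0.005,0,0.126],[0,0,0]],
  ],
)

```text
clock: 32.3
tool_pos: [0.4811, -0.2742, 0.0367]
eef_rot: [0.049, 0.999, -0.0, 0.0]
contact_force: [0.3, 0.2, -1.6]
opening: 0.22
finger_force: 25.0
```

Request:
send_rows(
  targets=[
    [[0,0,0],[0,0,0]],
    [[0,0,0],[0,0,0]],
    [[0,0,0],[0,0,0]],
    [[0,0,0],[0,0,0]],
  ],
  fingers=0.32,
)

```text
clock: 32.8
tool_pos: [0.481, -0.2742, 0.0366]
eef_rot: [0.049, 0.999, 0.0, 0.0]
contact_force: [0.3, -0.1, -0.2]
opening: 0.316
finger_force: 0.0
```

Request:
send_rows(
  targets=[
    [[0,0,-0.05],[0,0,0]],
    [[0,0,-0.15],[0,0,0]],
    [[0,0,-0.3],[0,0,0]],
    [[0,0.18,-0.45],[0,0,0]],
    [[0,0.36,-0.5],[0,0,0]],
    [[0,0.54,-0.5],[0,0,0]],
    [[0,0.72,-0.5],[0,0,0]],
    [[0,0.9,-0.5],[0,0,0]],
    [[0,1,-0.5],[0,0,0]],
    [[0,1,-0.5],[0,0,0]],
  ],
)

```text
clock: 34.05
tool_pos: [0.5106, 0.0276, 0.1877]
eef_rot: [0.046, 0.999, 0.001, 0.001]
contact_force: [-0.0, -1.2, -0.0]
opening: 0.319
finger_force: 0.0
```

Request:
send_rows(
  targets=[
    [[0,0.18,0],[0,0,0]],
    [[0,0.36,0],[0,0,0]],
    [[0,0.54,0],[0,0,0]],
    [[0,0.72,0],[0,0,0]],
    [[0,0.9,0],[0,0,0]],
    [[0,1,0],[0,0,0]],
    [[0,1,0],[0,0,0]],
  ],
)

```text
clock: 34.92
tool_pos: [0.5397, 0.3241, 0.1869]
eef_rot: [0.048, 0.999, 0.001, -0.0]
contact_force: [-0.2, -1.1, 0.2]
opening: 0.321
finger_force: 0.0
```

```bash
python3 - <<'E'
from plant import *
import cv2
cv2.imwrite("pics/t2.png",cv2.resize(snapshot("top")["img"][160:270,305:420],None,fx=5.4,fy=5.4,interpolation=cv2.INTER_CUBIC))
E
```

```text
(no output)
```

View pics/t2.png

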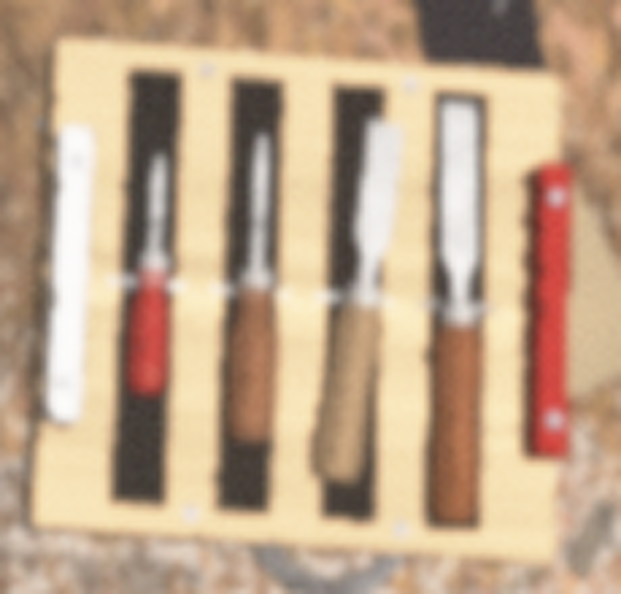

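All four tools lie on their strips with their middles near the cross line. The short chisel is about 6° off, with its tip at (384,120) and handle end at (336,478), so I'll regrasp and straighten it. First I'll measure it precisely.

```bash
python3 - <<'E'
from plant import *
from h import *
t=snapshot("top")
for n,p in {"red":[(160,158),(148,390)],"brown":[(263,135),(250,438)],"short":[(384,120),(336,478)],"long":[(460,98),(453,520)]}.items():
    q=plane((np.array(p)+.5)/5.4-.5+[305,160],cal(t),t["cam_to_world"],.042);v=q[1]-q[0];w=np.arctan2(v[1],v[0])
    print(n,q.mean(0),np.degrees(w),q.mean(0)+.015*np.array([np.cos(w),np.sin(w)]))
E
sed -i 's/"brown":(/"fix":((.4689,-.3839,168),(.4689,-.3839,174.34)),\n"brown":(/' go.py; python3 go.py fix 0 .18 .1
```

```text
red [ 0.49893793 -0.2759658 ] 173.91483877698582 [ 0.48402245 -0.2743757 ]
brown [ 0.49140912 -0.33072523] 173.95901289629677 [ 0.47649242 -0.32914664]
short [ 0.48386223 -0.38603414] 168.42453551987978 [ 0.46916731 -0.38302426]
long [ 0.4779108 -0.437307 ] 174.56259304837687 [ 0.4629783  -0.43588562]
[ 2.000e-03 -2.359e+00  2.700e-02] [-0.0008  0.0001  0.0347]
[ 2.000e-03 -2.358e+00  2.940e-01] [-0.0008  0.0001  0.0347]
```

Request:
send_rows(
  targets=[
    [[0,-0.18,0],[0,0,0]],
    [[0,-0.36,0],[0,0,0]],
    [[0,-0.54,0],[0,0,0]],
    [[0,-0.72,0],[0,0,0.035]],
    [[0,-0.9,0],[0,0,0.035]],
    [[0,-1,0],[0,0,0.035]],
  ],
  fingers=0.44,
)

```text
clock: 35.78
tool_pos: [0.5087, 0.0175, 0.1865]
eef_rot: [0.108, 0.994, -0.002, -0.001]
contact_force: [0.2, 0.2, 0.3]
opening: 0.437
finger_force: 0.0
```

Request:
send_rows(
  targets=[
    [[0.02,-0.18,0],[0,0,0]],
    [[0.04,-0.36,0],[0,0,0]],
    [[0.06,-0.54,0],[0,0,0]],
    [[0.08,-0.72,0],[0,0,0]],
    [[0.1,-0.9,0],[0,0,0]],
    [[0.11,-1,0],[0,0,0]],
    [[0.11,-1,0],[0,0,0]],
  ],
)

```text
clock: 36.65
tool_pos: [0.4125, -0.2667, 0.1863]
eef_rot: [0.108, 0.994, -0.001, -0.001]
contact_force: [-0.4, 0.3, 1.0]
opening: 0.44
finger_force: 0.0
```

```bash
python3 go.py fix 0 .18 .1
```

```text
[-0.268 -0.341  0.021] [-0.0008 -0.0007 -0.0025]
[-0.268 -0.34   0.288] [-0.0008 -0.0007 -0.0025]
```

Request:
send_rows(
  targets=[
    [[-0.1,-0.15,0],[0,0,0]],
    [[-0.2,-0.28,0],[0,0,0]],
    [[-0.268,-0.34,0],[0,0,0]],
    [[-0.268,-0.34,0],[0,0,0]],
    [[-0.268,-0.34,0.15],[0,0,0]],
    [[-0.268,-0.34,0.28],[0,0,0]],
    [[-0.268,-0.34,0.28],[0,0,0]],
    [[-0.268,-0.34,0.28],[0,0,0]],
  ],
)

```text
clock: 37.65
tool_pos: [0.4743, -0.378, 0.104]
eef_rot: [0.103, 0.995, 0.0, 0.001]
contact_force: [-0.1, 0.1, -0.5]
opening: 0.438
finger_force: 0.0
```

```bash
python3 go.py fix 0 .036
```

```text
[ 0.014 -0.023  0.227] [0.     0.0004 0.0007]
```

Request:
send_rows(
  targets=[
    [[0.014,-0.02,0],[0,0,0]],
    [[0.014,-0.02,0.06],[0,0,0]],
    [[0.014,-0.02,0.12],[0,0,0]],
    [[0.014,-0.02,0.18],[0,0,0]],
    [[0.014,-0.02,0.21],[0,0,0]],
    [[0.014,-0.02,0.225],[0,0,0]],
    [[0.014,-0.02,0.225],[0,0,0]],
    [[0.014,-0.02,0.225],[0,0,0]],
  ],
)

```text
clock: 38.65
tool_pos: [0.4687, -0.384, 0.0355]
eef_rot: [0.104, 0.995, -0.0, 0.0]
contact_force: [0.3, 0.2, 0.5]
opening: 0.437
finger_force: 0.0
```

Request:
send_rows(
  targets=[
    [[0,0,0],[0,0,0]],
    [[0,0,0],[0,0,0]],
    [[0,0,0],[0,0,0]],
    [[0,0,0],[0,0,0]],
    [[0,0,0],[0,0,0]],
    [[0,0,0],[0,0,0]],
  ],
  fingers=0,
)

```text
clock: 39.4
tool_pos: [0.4685, -0.384, 0.0353]
eef_rot: [0.104, 0.995, -0.0, 0.0]
contact_force: [-0.3, -1.0, 5.7]
opening: 0.279
finger_force: 25.0
```

```bash
python3 go.py fix 1 .042 .036
```

```text
[-0.001  0.001 -0.022] [-0.0001  0.0002 -0.0349]
[-0.001  0.001 -0.002] [-0.0001  0.0002 -0.0349]
```

Request:
send_rows(
  targets=[
    [[0,0,-0.03],[0,0,0]],
    [[0,0,-0.03],[0,0,0]],
    [[0,0,-0.03],[0,0,-0.018]],
    [[0,0,-0.03],[0,0,-0.035]],
    [[0,0,-0.03],[0,0,-0.035]],
    [[0,0,-0.015],[0,0,-0.035]],
    [[0,0,-0.004],[0,0,-0.035]],
    [[0,0,-0.001],[0,0,-0.035]],
    [[0,0,-0.001],[0,0,-0.035]],
    [[0,0,-0.001],[0,0,-0.035]],
  ],
)

```text
clock: 40.65
tool_pos: [0.4681, -0.3836, 0.0354]
eef_rot: [0.049, 0.999, 0.0, -0.0]
contact_force: [-0.9, 0.3, 2.3]
opening: 0.283
finger_force: 25.0
```

Request:
send_rows(
  targets=[
    [[0,0,0],[0,0,0]],
    [[0,0,0],[0,0,0]],
    [[0,0,0],[0,0,0]],
    [[0,0,0],[0,0,0]],
  ],
  fingers=0.4,
)

```text
clock: 41.15
tool_pos: [0.4684, -0.3838, 0.0352]
eef_rot: [0.049, 0.999, 0.0, 0.0]
contact_force: [0.3, -0.0, -0.1]
opening: 0.403
finger_force: 0.0
```

Request:
send_rows(
  targets=[
    [[0,0,-0.05],[0,0,0]],
    [[0,0,-0.15],[0,0,0]],
    [[0,0,-0.3],[0,0,0]],
    [[0,0.18,-0.45],[0,0,0]],
    [[0,0.36,-0.5],[0,0,0]],
    [[0,0.54,-0.5],[0,0,0]],
    [[0,0.72,-0.5],[0,0,0]],
    [[0,0.9,-0.5],[0,0,0]],
    [[0,1,-0.5],[0,0,0]],
    [[0,1,-0.5],[0,0,0]],
  ],
)

```text
clock: 42.4
tool_pos: [0.4985, -0.0821, 0.1866]
eef_rot: [0.046, 0.999, 0.001, 0.001]
contact_force: [0.3, 0.0, 0.8]
opening: 0.396
finger_force: 0.0
```

Request:
send_rows(
  targets=[
    [[0,0.18,0],[0,0,0]],
    [[0,0.36,0],[0,0,0]],
    [[0,0.54,0],[0,0,0]],
    [[0,0.72,0],[0,0,0]],
    [[0,0.9,0],[0,0,0]],
    [[0,1,0],[0,0,0]],
    [[0,1,0],[0,0,0]],
    [[0,1,0],[0,0,0]],
  ],
)

```text
clock: 43.4
tool_pos: [0.5277, 0.2103, 0.1852]
eef_rot: [0.051, 0.999, -0.001, -0.0]
contact_force: [0.5, -0.2, 0.2]
opening: 0.399
finger_force: 0.0
```

```bash
python3 - <<'E'
from plant import *
import cv2
cv2.imwrite("pics/t3.png",cv2.resize(snapshot("top")["img"][160:270,305:420],None,fx=5.4,fy=5.4,interpolation=cv2.INTER_CUBIC))
E
```

```text
(no output)
```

View pics/t3.png

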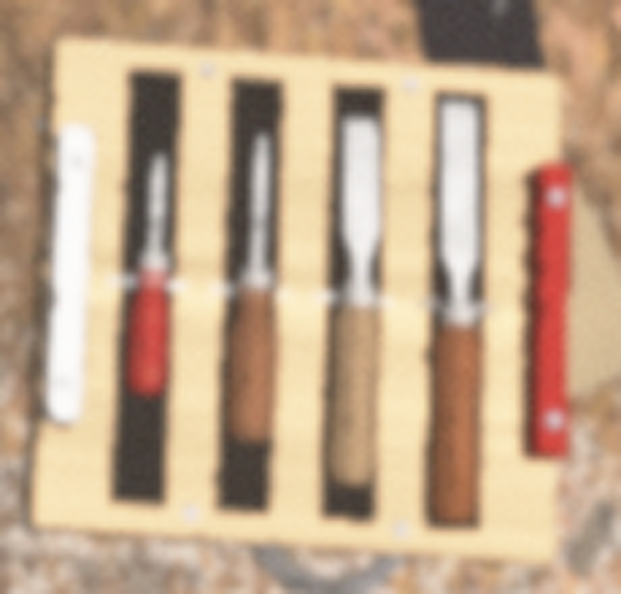

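The picture shows all four tools straight on their strips, with the short chisel now running from (361,118) to (352,485). Handing in.

```bash
python3 -c "
from plant import *
print(finish_job())"
```

```text
the job is handed in; nothing more can be done
None
```

All four tools lie straight on their strips, longest beside the red block to shortest beside the white block, and the job was handed in at about 43 s; the hand-in call gave no verdict, so this rests on the last top picture.

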